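# Dial a bevel code into the lens edger's preset box and load it

## Task

Set the preset box's three black thumbwheels to the code 4 - 2 - 3, left to right as seen from the robot, by stroking the rims gently with a fingertip (no squeezing, and never more than about 20 N on the box). A wheel's number is the tick of the scale at its left that its white bar stands at, counted from the tick nearest the robot (1) to the farthest (5). When all three are clicked in, press the round button right down to load the code and let it come up again, without disturbing the things lying around.

Things in the scene. Friction and masses are not known exactly. Their poses are not given: they have to be found in the camera images.
- bank: grey preset box fixed to the bench, 120 (x) by 250 (y) mm, flat deck 60 mm high. Origin: centre of its underside; x away from the robot, y to the robot's left, z up. On the deck at x = 0: rigid thumbwheels at y = 75, 25, -25 mm, round button at y = -90 mm. Left of each wheel (16.5 mm to +y) is its scale: a fixed aluminium half disc, 7 mm thick, 7 mm lower than the wheel, five dark ticks on its rim
- wheel_left_crown (a point): fixed topmost point of the left wheel's rim, 86 mm above the bench and 26 mm above the deck; it does not turn with the wheel. Turning any wheel over a click takes about 3 N along its rim: a finger pressing under 6 N may slip, about 9 N turns it, and as nothing gives, a millimetre too low presses too hard
- wheel_mid_crown (a point): the same fixed point for the middle wheel. Wheels may start resting between two numbers
- wheel_right_crown (a point): the same fixed point for the right wheel
- wheel_left (a joint): left black thumbwheel, 64 mm diameter, 20 mm wide, axle along the bank's y, one white bar across its rim. Value in rad: 0 with the bar straight up (number 3); it grows as the top of the rim is stroked away from the robot (bank +x). Numbers 1 to 5 lie at -0.8, -0.4, 0, 0.4, 0.8; stops at +-0.98. A spring detent pulls it to the nearest number when let go
- wheel_mid (a joint): middle black thumbwheel, 64 mm diameter, 20 mm wide, axle along the bank's y, one white bar across its rim. Value in rad: 0 with the bar straight up (number 3); it grows as the top of the rim is stroked away from the robot (bank +x). Numbers 1 to 5 lie at -0.8, -0.4, 0, 0.4, 0.8; stops at +-0.98. A spring detent pulls it to the nearest number when let go
- wheel_right (a joint): right black thumbwheel, 64 mm diameter, 20 mm wide, axle along the bank's y, one white bar across its rim. Value in rad: 0 with the bar straight up (number 3); it grows as the top of the rim is stroked away from the robot (bank +x). Numbers 1 to 5 lie at -0.8, -0.4, 0, 0.4, 0.8; stops at +-0.98. A spring detent pulls it to the nearest number when let go
- load_top (a point): centre of the top face of the round metal push button, 32 mm diameter, in a black collar; pressed straight down
- load (a joint): travel of that push button in m: 0 up, 0.006 fully down (6 N); it springs back
- lens_tray: bystander: loose red open tray, 160 by 110 by 28 mm, origin at the centre of its underside
- frame: bystander: loose rimless spectacle frame lying flat, 140 mm wide (y), arms 125 mm towards its +x, 8 mm high; origin between the lenses
- plier: bystander: loose brass plier lying flat, about 150 mm long along its x, 12 mm high; origin at its pivot
- jar: bystander: loose squat glass jar with a steel cap, 64 mm diameter, 55 mm high; origin at the centre of its underside

How it is judged:
By the outcome, as a careful person would: the job done as asked, in the order asked, and still so for the second after the job is handed in, with the robot touching nothing.
It also fails if it takes over 72 s, if anything falls off the work surface, if the arm or the gripper's body presses on something with over 40 N, if the wrist force passes 120 N, or if a joint passes its speed limit or range.

## Robot

A 6-joint arm with a two-finger parallel gripper is mounted at the origin on the work surface. World frame = base frame: x ahead of the robot, y to its left, z up, the work surface at z = 0. Lengths are in m, angles in degrees, forces in N, time in s.
With the tool pointing down it reaches from about 0.35 to 0.875 m from the base axis. Payload 4.2 kg.
Tool frame: the origin (TCP) lies on the centre line of the jaws, within the pads' length; the fingertips stand 11 mm ahead of it and the grasp point (between the pads) lies 8 mm behind it; z points along the fingers, y is the line along which they close (so a half turn about z gives the same grasp; the last joint's range is limited). The gripper opens to 87 mm and grips with 3 to 60 N. Pads are 19 mm wide; open, the fingers measure 117 mm over their backs; the gripper's body (75 mm by 190 mm) begins 51 mm behind the grasp point.
Start: joints at [78.931, 22.042, 0.453, 0, -68.411, -14.817], TCP at [0.273, 0.562, 0.234] pointing down, gripper open.
Joint ranges: [-179.83, 179.83], [-69.29, 118.12], [-61.27, 80.66], [-181.25, 117.63], [-171.15, -9.14], [-177.46, 177.46]. Speed limits (degrees/s): [159.86, 159.86, 180, 180, 180, 180].

## Interface

Orientations are given as a 3x3 rotation matrix whose columns are the frame's x, y, z axes.
In Python, from station import r gives the robot as it stands.
- The arm moves only by the tool servo_tool, never from a script. Its argument "commands" is a list that holds one entry, the list of rows, each a list of 7 numbers: the closure, from 0 (fully open) to 1 (shut), then the shift along the tool's x, y, z in mm, then the turn, a rotation vector about the tool's x, y, z in rad. In form: [[[claw, x, y, z, ax, ay, az], ...]]. A call has exactly 5 rows; each row is the pose to reach, as a shift and turn from the pose commanded when the call began, along the tool's axes at that moment; what a row does not reach only later rows make up. A row lasts 1/10 s, in which the tool goes at most 50 mm and 8.59 degrees, less where a joint would pass 70% of its speed; a pose out of reach is approached as far as the arm can. A call with a gripper value outside its range is refused whole. The fingers move at their own pace and stop on an object; the grip force is fixed at half the most. Time passes only in rows, so rows that repeat a pose let the fingers close, or fill a call up. It gives the time, the measured TCP pose, the force, the opening and the grip force at its end, in the units of the state.
- r.sense(): the state, without advancing time (a new reading comes with each control period).
- r.capture(name): name is "scene" or "top" or "wrist"; returns a dict with "pixels" (420x560x3 uint8, red, green, blue), "camera_matrix" (3x3 intrinsics, pixels), "dist" ([k1, k2, p1, p2, k3] as OpenCV has them; the pictures are not rectified), "R" (3x3) and "t" (3): a world point X has camera coordinates R X + t. Camera axes: x right, y down, z forward; pixel columns grow to the right and rows downward; lengths in m; the calibration is good to about 2 mm. A picture is of the moment at which its call begins. There is no depth.
- r.finish_job(): hands the job in; it is judged then, once.
The state is a dict: "time_s": time; "joints": joint angles; "joint_velocities": joint speeds; "effort": joint torques, N m; "tcp_pos": TCP position; "ee_rot": TCP orientation; "wrist_force": force on the tool from outside, world axes, zero at the start; "moment": the same for the moment, N m; "gripper_width": opening from 0.0 (shut) to 1.0 (fully open); "gripper_force": force on a finger pad.
Only numpy, scipy, OpenCV 4.12 (cv2) and the standard library are available. Lean on these libraries where they do the work, as an engineer would, in place of code of your own. Each camera call takes 0.05 s, during which the arm holds its last target. There are 200 camera calls.

## Working session

There is one attempt and no reset: what is moved stays moved. The work goes in short steps, Python scripts to look and compute and a tool call to move; the robot and the scene stay as the last step left them, time stands still between calls to the robot, and variables do not carry over. Pictures are saved under pics/ and viewed, at most 10 in all, crops included, and the job is handed in when it is done.

Besides the shell and the picture viewer there is one more tool, called as name(argument=value, ...) on one line, values as JSON. servo_tool: Moves the arm, as the interface text tells. Its arguments: {"type":"object","properties":{"commands":{"type":"array","items":{"type":"array","items":{"type":"array","items":{"type":"number"}}}}},"required":["commands"]}

```bash
mkdir -p pics; ls
python3 - <<'E'
from station import r
import cv2,numpy as np
s=r.sense();print(s['tcp_pos'],s['ee_rot'],s['time_s'],s['wrist_force'])
for n in("scene","top"):
    c=r.capture(n);cv2.imwrite(f'pics/{n}0.png',c['pixels'][:,:,::-1]);print(n,c['R'],c['t'],c['camera_matrix'],c['dist'])
E
```

```text
pics
[0.27260896 0.56177725 0.23247739] [[ 8.99575167e-01 -4.36765149e-01 -8.51060701e-04]
 [-4.36765968e-01 -8.99573027e-01 -1.96414405e-03]
 [ 9.22784195e-05  2.13860957e-03 -9.99997709e-01]] 0.0 [ 0.86515088  0.14142875 -0.11194972]
scene [[-0.00871172  0.99976966 -0.01961465]
 [ 0.56826766 -0.01119029 -0.82276767]
 [-0.82279765 -0.0183141  -0.56803928]] [ 1.57829225e-03 -2.59566175e-01  1.99768122e+00] [[520.48842947   0.         280.89266544]
 [  0.         520.48842947 212.41290141]
 [  0.           0.           1.        ]] [-0.02226893  0.          0.          0.          0.        ]
top [[-0.01636427 -0.99978201  0.01296665]
 [-0.9942165   0.01489378 -0.10635658]
 [ 0.10614027 -0.01463211 -0.9942435 ]] [-0.02314574  0.54853217  1.17584637] [[412.20464858   0.         275.86047921]
 [  0.         412.20464858 222.47711722]
 [  0.           0.           1.        ]] [-0.09850021  0.          0.          0.          0.        ]
```

```bash
python3 -c "
import cv2
print(1)"
```

```text
1
```

View pics/top0.png

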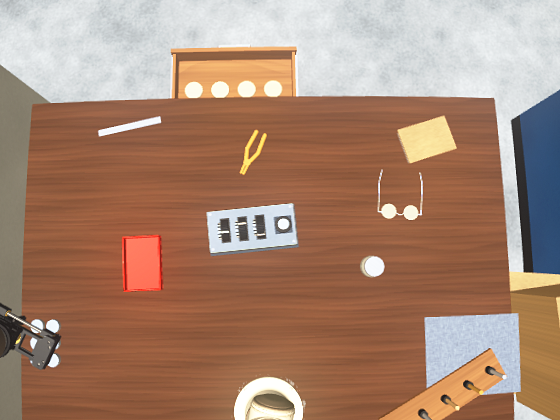

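View pics/scene0.png

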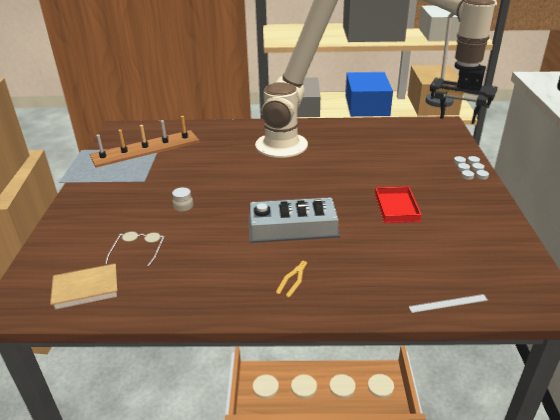

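The top view shows the bank's deck at about (207–298, 203–254), with the wheels at x≈225, 242 and 260 and the button at (283,224). The path over the bench is clear, with the tray at (142,263) and the jar at (372,266).

```bash
cat > h.py <<'E'
from station import r
import cv2,numpy as np
def ray(c,px,z):
    u=cv2.undistortPoints(np.float64(px).reshape(-1,1,2),c['camera_matrix'],np.array(c['dist'])).reshape(-1,2)
    d=np.c_[u,np.ones(len(u))]@c['R']; o=-c['R'].T@c['t']
    return o+d*((z-o[2])/d[:,2])[:,None]
def proj(c,X):
    return cv2.projectPoints(np.float64(X),cv2.Rodrigues(c['R'])[0],c['t'],c['camera_matrix'],np.array(c['dist']))[0].reshape(-1,2)
E
python3 - <<'E'
from h import *
c=r.capture('top');p=c['pixels'].astype(int)
m=((p[:,:,2]>p[:,:,0]+5)&(p[:,:,2]>130)).astype(np.uint8);m[:190]=0;m[270:]=0;m[:,:195]=0;m[:,310:]=0
m=cv2.morphologyEx(m,cv2.MORPH_CLOSE,np.ones((3,3)))
cs=max(cv2.findContours(m,0,2)[0],key=cv2.contourArea)
w=ray(c,cs.reshape(-1,2),0.06)[:,:2]
rc=cv2.minAreaRect((w*1000).astype(np.float32));print(rc,cv2.boxPoints(rc))
print(ray(c,[[225,230],[242,229],[260,227],[283,224]],0.08))
E
```

```text
((527.1373291015625, 37.82232666015625), (124.91676330566406, 247.82398986816406), 5.0911664962768555) [[453.92932 155.70285]
 [475.9214  -91.14341]
 [600.34534 -80.0582 ]
 [578.3533  166.78806]]
[[ 0.52368794  0.11149114  0.08      ]
 [ 0.52578742  0.0639301   0.08      ]
 [ 0.53064764  0.01356022  0.08      ]
 [ 0.5381133  -0.05091651  0.08      ]]
```

servo_tool(commands=[[[1,40,28,0,0,0,0.15],[1,80,56,0,0,0,0.3],[1,120,84,0,0,0,0.45],[1,160,112,0,0,0,0.6],[1,200,140,0,0,0,0.75]]])

```text
time_s: 0.65
tcp_pos: [0.3921, 0.3471, 0.2334]
ee_rot: [[0.355, -0.935, -0.0], [-0.935, -0.355, -0.0], [0.0, 0.0, -1.0]]
wrist_force: [0.8, 0.6, 0.3]
gripper_width: 0.634
gripper_force: 0.0
```

```bash
cat >> h.py <<'E'
from scipy.spatial.transform import Rotation as Ro
def bank(c,yaw):
    a=np.radians(yaw);return np.array([np.cos(a),np.sin(a),0]),np.array([-np.sin(a),np.cos(a),0])
def go(P,yaw):  # tool x at yaw(deg), z down
    s=r.sense();R=np.array(s['ee_rot']);a=np.radians(yaw)
    T=np.array([[np.cos(a),np.sin(a),0],[np.sin(a),-np.cos(a),0],[0,0,-1]])
    print('t',s['time_s'],'tcp',np.round(s['tcp_pos'],4),'F',np.round(s['wrist_force'],2))
    print('mm',np.round(R.T@(np.array(P)-s['tcp_pos'])*1000,1),'rot',np.round(Ro.from_matrix(R.T@T).as_rotvec(),4))
E
python3 -c "
from h import *
go([.525,.08,.28],-84.9)"
```

```text
t 0.65 tcp [0.3921 0.3471 0.2334] F [0.8  0.55 0.29]
mm [296.9 -29.3 -46.5] rot [ 2.000e-04 -2.000e-04  2.744e-01]
```

servo_tool(commands=[[[1,48,-5,-8,0,0,0.07],[1,96,-10,-16,0,0,0.14],[1,144,-15,-24,0,0,0.2],[1,192,-20,-32,0,0,0.25],[1,240,-25,-40,0,0,0.275]]])

```text
time_s: 1.15
tcp_pos: [0.5019, 0.1323, 0.2739]
ee_rot: [[0.093, -0.996, -0.0], [-0.996, -0.093, 0.0], [-0.0, 0.0, -1.0]]
wrist_force: [0.7, 1.3, -0.2]
gripper_width: 0.173
gripper_force: 0.0
```

```bash
python3 -c "
from h import *
go([.525,.08,.28],-84.9)
c=r.capture('wrist');cv2.imwrite('pics/w1.png',c['pixels'][:,:,::-1]);print(-c['R'].T@c['t'],c['R'],c['camera_matrix'][0])"
```

```text
t 1.15 tcp [0.5019 0.1323 0.2739] F [ 0.67  1.3  -0.16]
mm [ 54.2 -18.2  -6.2] rot [0.     0.0002 0.0038]
[0.50701675 0.06257937 0.42495273] [[-9.95748581e-01 -9.21124448e-02 -2.47185488e-04]
 [-8.90432789e-02  9.61876552e-01  2.58582276e-01]
 [-2.35808837e-02  2.57504945e-01 -9.65989206e-01]] [344.61198898   0.         274.2258116 ]
```

View pics/w1.png

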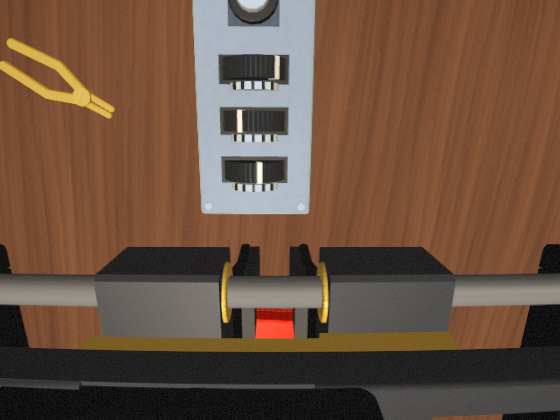

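The wrist view shows all three wheels. The left one (row 172) has its bar near the centre at col 259, the middle one (row 122) has it on the far side at col 239, and the right one (row 69) on the near side at col 277.

```bash
cat > m.py <<'E'
from h import *
def pose(c):
    p=c['pixels'].astype(int)
    m=((p[:,:,2]>p[:,:,0]+5)&(p[:,:,2]>110)).astype(np.uint8);m[225:]=0
    m=cv2.morphologyEx(m,cv2.MORPH_OPEN,np.ones((3,3)))
    cs=max(cv2.findContours(m,0,1)[0],key=cv2.contourArea)
    h=cv2.convexHull(cs)
    f=np.zeros(m.shape,np.uint8);cv2.fillConvexPoly(f,h,1)
    rows=[v for v in range(15,195)]
    L=ray(c,[[np.flatnonzero(f[v])[0]-.5,v] for v in rows],.06);Rr=ray(c,[[np.flatnonzero(f[v])[-1]+.5,v] for v in rows],.06)
    cols=range(215,300);B=ray(c,[[u,np.flatnonzero(f[:,u])[-1]+.5] for u in cols],.06)
    fl=lambda P:cv2.fitLine(np.float32(P[:,:2]),cv2.DIST_HUBER,0,.01,.01).ravel()
    l,q,b=fl(L),fl(Rr),fl(B)
    yaws=[np.degrees(np.arctan2(-v[0],v[1]))%180 for v in(l,q)]
    print('yaws',yaws,'end',np.degrees(np.arctan2(b[1],b[0])));yaw=np.mean([(y+90)%180-90 for y in yaws]);a=np.radians(yaw)
    ex,ey=np.array([np.cos(a),np.sin(a)]),np.array([-np.sin(a),np.cos(a)])
    xs=[l[2:]@ex,q[2:]@ex];print('width',xs[0]-xs[1]);C=ex*np.mean(xs)+ey*(b[2:]@ey-.125)
    return C,ex,ey,yaw
def angles(c,C,ex,ey):
    g=c['pixels'].min(2).astype(int)
    for n,y in(('L',.075),('M',.025),('R',-.025)):
        th=np.linspace(-1.1,1.1,441);v=0
        for dy in np.linspace(-.007,.007,9):
            X=np.c_[C+np.outer(.032*np.sin(th),ex)+ey*(y+dy),.054+.032*np.cos(th)]
            q=np.round(proj(c,X)).astype(int);v=v+g[q[:,1],q[:,0]]
        v=v/9;w=np.clip(v-v.max()*.6,0,None);print(n,'angle',round((w*th).sum()/w.sum(),3),'peak',v.max(),'crown',np.round(C+ey*y,4))
E
python3 - <<'E'
from m import *
c=r.capture('wrist');C,ex,ey,yaw=pose(c);print(C,yaw);angles(c,C,ex,ey)
for y in(.075,.025,-.025,-.09): print(C+ey*y)
E
```

```text
yaws [np.float32(5.040573), np.float32(4.8945007)] end 4.998605
width 0.11583629
[0.53040487 0.03768377] 4.967537
L angle -0.205 peak 235.11111111111111 crown [0.5239 0.1124]
M angle 0.405 peak 222.22222222222223 crown [0.5282 0.0626]
R angle -0.817 peak 199.0 crown [0.5326 0.0128]
[0.5239105  0.11240207]
[0.5282401  0.06258987]
[0.53256965 0.01277767]
[ 0.53819805 -0.05197819]
```

```bash
python3 -c "
from m import *
C=np.array([.5304,.0377]);a=np.radians(4.97);ex=np.array([np.cos(a),np.sin(a)]);ey=np.array([-ex[1],ex[0]])
go([*(C+ey*.075-ex*.0095),.106],-85.03)"
```

```text
t 1.25 tcp [0.5034 0.13   0.2744] F [-0.21  0.82  0.14]
mm [ 19.2  -9.1 168.5] rot [-0.0017 -0.0004  0.0002]
```

servo_tool(commands=[[[1,5,-3,40,0,0,0],[1,10,-6,85,0,0,0],[1,15,-9,130,0,0,0],[1,19,-9,160,0,0,0],[1,19,-9,168,0,0,0]]])

```text
time_s: 1.75
tcp_pos: [0.5095, 0.1149, 0.1017]
ee_rot: [[0.093, -0.996, -0.008], [-0.996, -0.093, -0.004], [0.003, 0.008, -1.0]]
wrist_force: [0.3, 0.2, -0.4]
gripper_width: 0.003
gripper_force: 0.0
```

```bash
cat > g.py <<'E'
from m import *
import sys
C=np.array([.5304,.0377]);a=np.radians(4.97);ex=np.array([np.cos(a),np.sin(a)]);ey=np.array([-ex[1],ex[0]])
y,x,z=map(float,sys.argv[1:4])
go([*(C+ey*y/1000+ex*x/1000),z/1000],-85.03)
s=r.sense();d=s['tcp_pos'][:2]-C;print('bank x,y mm',d@ex*1000,d@ey*1000,'grip',s['gripper_width'],'tilt',s['ee_rot'][:,2])
if len(sys.argv)>4: angles(r.capture('wrist'),C,ex,ey)
E
python3 g.py 75 -9.5 102;python3 -c "
from h import *
c=r.capture('wrist');cv2.imwrite('pics/w2.png',c['pixels'][:,:,::-1])"
```

```text
t 1.75 tcp [0.5095 0.1149 0.1017] F [ 0.27  0.17 -0.44]
mm [ 3.8 -4.6 -0.3] rot [ 0.0081 -0.0029  0.0064]
bank x,y mm -14.107333656762997 78.75946287371306 grip 0.003301141908635812 tilt [-0.00779969 -0.0035832  -0.99996316]
```

View pics/w2.png

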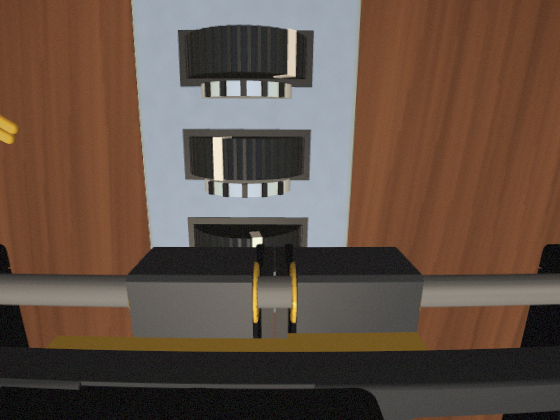

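The closed fingertips (cols 257–293, rows 245–335) stand just above the left wheel's near side, and all three bars are still unmoved.

servo_tool(commands=[[[1,0,0,0,0,0,0],[1,0,0,0,0,0,0],[1,0,0,0,0,0,0],[1,0,0,0,0,0,0],[1,0,0,0,0,0,0]]])

```text
time_s: 2.3
tcp_pos: [0.5126, 0.1164, 0.1063]
ee_rot: [[0.094, -0.996, 0.001], [-0.996, -0.094, 0.001], [-0.001, -0.001, -1.0]]
wrist_force: [-0.3, -0.1, -1.0]
gripper_width: 0.006
gripper_force: 0.0
```

```bash
python3 g.py 75 -9.5 99
```

```text
t 2.3 tcp [0.5126 0.1164 0.1063] F [-0.27 -0.11 -1.  ]
mm [ 4.9 -1.4  7.3] rot [-0.0015  0.0007  0.0074]
bank x,y mm -10.956949792479152 79.92447022999423 grip 0.0055372616731435695 tilt [ 1.38648308e-03  8.24866248e-04 -9.99998699e-01]
```

servo_tool(commands=[[[1,2,-1,2,0,0,0.003],[1,4,-1.5,4,0,0,0.007],[1,5,-1.5,6,0,0,0.007],[1,5,-1.5,7,0,0,0.007],[1,5,-1.5,7.5,0,0,0.007]]])

```text
time_s: 2.8
tcp_pos: [0.5141, 0.1111, 0.0978]
ee_rot: [[0.087, -0.996, -0.0], [-0.996, -0.087, -0.0], [0.0, 0.0, -1.0]]
wrist_force: [0.8, -0.1, 0.9]
gripper_width: 0.005
gripper_force: 0.0
```

servo_tool(commands=[[[1,0,0,0.2,0,0,0],[1,0,0,0.4,0,0,0],[1,0,0,0.6,0,0,0],[1,0,0,0.6,0,0,0],[1,0,0,0.6,0,0,0]]])

```text
time_s: 3.3
tcp_pos: [0.5142, 0.1113, 0.0975]
ee_rot: [[0.087, -0.996, 0.0], [-0.996, -0.087, 0.0], [-0.0, -0.0, -1.0]]
wrist_force: [-0.1, -0.4, -0.8]
gripper_width: 0.005
gripper_force: 0.0
```

```bash
python3 g.py 75 -9.5 97
```

```text
t 3.3 tcp [0.5142 0.1113 0.0975] F [-0.14 -0.45 -0.8 ]
mm [-0.3 -0.2  0.5] rot [-0.0001  0.      0.0003]
bank x,y mm -9.73282144468567 74.72859230049578 grip 0.004994834924409911 tilt [ 7.64816358e-05  2.94283135e-05 -9.99999997e-01]
```

servo_tool(commands=[[[1,0,0,0.2,0,0,0],[1,0,0,0.4,0,0,0],[1,0,0,0.5,0,0,0],[1,0,0,0.5,0,0,0],[1,0,0,0.5,0,0,0]]])

```text
time_s: 3.8
tcp_pos: [0.5143, 0.1113, 0.097]
ee_rot: [[0.087, -0.996, 0.0], [-0.996, -0.087, 0.0], [-0.0, -0.0, -1.0]]
wrist_force: [-0.5, -0.2, 0.8]
gripper_width: 0.008
gripper_force: 0.4
```

servo_tool(commands=[[[1,0,0,0.1,0,0,0],[1,0,0,0.2,0,0,0],[1,0,0,0.3,0,0,0],[1,0,0,0.3,0,0,0],[1,0,0,0.3,0,0,0]]])

```text
time_s: 4.3
tcp_pos: [0.5143, 0.1113, 0.0968]
ee_rot: [[0.087, -0.996, 0.0], [-0.996, -0.087, 0.0], [-0.0, -0.0, -1.0]]
wrist_force: [0.0, 0.1, 1.6]
gripper_width: 0.006
gripper_force: 1.1
```

servo_tool(commands=[[[1,0,0,0.1,0,0,0],[1,0,0,0.2,0,0,0],[1,0,0,0.3,0,0,0],[1,0,0,0.3,0,0,0],[1,0,0,0.3,0,0,0]]])

```text
time_s: 4.8
tcp_pos: [0.5144, 0.1113, 0.0966]
ee_rot: [[0.087, -0.996, 0.0], [-0.996, -0.087, 0.0], [-0.0, -0.0, -1.0]]
wrist_force: [-0.5, -0.5, 5.9]
gripper_width: 0.004
gripper_force: 2.7
```

servo_tool(commands=[[[1,0,0,0.1,0,0,0],[1,0,0,0.2,0,0,0],[1,0,0,0.2,0,0,0],[1,0,0,0.2,0,0,0],[1,0,0,0.2,0,0,0]]])

```text
time_s: 5.3
tcp_pos: [0.5144, 0.1113, 0.0966]
ee_rot: [[0.087, -0.996, 0.001], [-0.996, -0.087, 0.0], [-0.0, -0.001, -1.0]]
wrist_force: [-1.2, -0.2, 6.4]
gripper_width: 0.008
gripper_force: 3.1
```

servo_tool(commands=[[[1,0,0,0.1,0,0,0],[1,0,-1,0.15,0,0,0],[1,0,-2,0.15,0,0,0],[1,0,-3,0.15,0,0,0],[1,0,-4,0.15,0,0,0]]])

```text
time_s: 5.8
tcp_pos: [0.52, 0.1119, 0.0972]
ee_rot: [[0.088, -0.996, 0.004], [-0.996, -0.088, 0.001], [-0.0, -0.004, -1.0]]
wrist_force: [1.5, -2.3, 7.2]
gripper_width: 0.007
gripper_force: 3.4
```

```bash
python3 g.py 75 9.5 97 1
```

```text
t 5.8 tcp [0.52   0.1119 0.0972] F [ 1.53 -2.27  7.18]
mm [ -0.2 -13.5   0.3] rot [-0.004   0.0003  0.0012]
bank x,y mm -3.9640301414400727 74.8246445358945 grip 0.006955875863228794 tilt [ 3.95742677e-03  6.53701291e-04 -9.99991956e-01]
L angle 0.067 peak 42.333333333333336 crown [0.5239 0.1124]
M angle 0.405 peak 212.88888888888889 crown [0.5282 0.0626]
R angle -0.815 peak 187.88888888888889 crown [0.5326 0.0128]
```

servo_tool(commands=[[[1,0,-1.5,0.1,0,0,0],[1,0,-3,0.1,0,0,0],[1,0,-4.5,0.1,0,0,0],[1,0,-6,0.1,0,0,0],[1,0,-7,0.1,0,0,0]]])

```text
time_s: 6.35
tcp_pos: [0.5262, 0.1124, 0.0973]
ee_rot: [[0.088, -0.996, 0.002], [-0.996, -0.088, 0.0], [0.0, -0.002, -1.0]]
wrist_force: [-1.2, -0.1, 10.2]
gripper_width: 0.002
gripper_force: 4.7
```

servo_tool(commands=[[[1,0,-1.5,0,0,0,0],[1,0,-3,0,0,0,0],[1,0,-4.5,0,0,0,0],[1,0,-6,0,0,0,0],[1,0,-7,0,0,0,0]]])

```text
time_s: 6.85
tcp_pos: [0.5335, 0.113, 0.097]
ee_rot: [[0.087, -0.996, 0.003], [-0.996, -0.087, 0.0], [-0.0, -0.003, -1.0]]
wrist_force: [-1.8, -0.3, 7.8]
gripper_width: 0.002
gripper_force: 3.8
```

servo_tool(commands=[[[1,0,0,-10,0,0,0],[1,-10,0,-35,0,0,0],[1,-25,0,-60,0,0,0],[1,-35,5,-80,0,0,0],[1,-40,7,-85,0,0,0]]])

```text
time_s: 7.35
tcp_pos: [0.5223, 0.1532, 0.183]
ee_rot: [[0.088, -0.996, 0.003], [-0.996, -0.088, 0.002], [-0.002, -0.004, -1.0]]
wrist_force: [0.5, 0.2, -1.0]
gripper_width: 0.005
gripper_force: 0.0
```

```bash
python3 g.py 25 12.5 105 1;python3 -c "
from h import *
c=r.capture('wrist');cv2.imwrite('pics/w3.png',c['pixels'][:,:,::-1])"
```

```text
t 7.35 tcp [0.5223 0.1532 0.183 ] F [ 0.47  0.16 -0.95]
mm [ 91.  -10.2  77.9] rot [-0.0036  0.0018  0.0012]
bank x,y mm 1.8996985882401722 115.8075548109427 grip 0.004560601186773905 tilt [ 0.00344546  0.00214797 -0.99999176]
L angle 0.406 peak 219.66666666666666 crown [0.5239 0.1124]
M angle 0.403 peak 217.33333333333334 crown [0.5282 0.0626]
R angle -0.817 peak 191.88888888888889 crown [0.5326 0.0128]
```

View pics/w3.png

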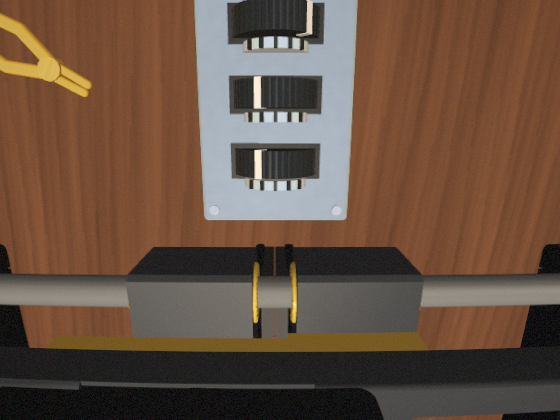

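The left bar (col 260, row 163) now stands level with the middle bar (col 257, row 92), so the left wheel is on number 4. Next is the middle wheel, which has to go back by 0.8 rad.

servo_tool(commands=[[[1,25,-3,10,0,0,0],[1,55,-6,30,0,0,0],[1,80,-9,55,0,0,0],[1,90,-10,70,0,0,0],[1,91,-10.5,74,0,0,0]]])

```text
time_s: 7.95
tcp_pos: [0.5377, 0.0599, 0.1033]
ee_rot: [[0.084, -0.996, -0.007], [-0.996, -0.084, -0.002], [0.002, 0.008, -1.0]]
wrist_force: [0.3, 0.2, 0.1]
gripper_width: 0.006
gripper_force: 0.0
```

servo_tool(commands=[[[1,0,0,2,0,0,0],[1,0,0,3,0,0,0],[1,0,0,4,0,0,0],[1,0,0,4,0,0,0],[1,0,0,4,0,0,0]]])

```text
time_s: 8.45
tcp_pos: [0.5403, 0.0629, 0.1034]
ee_rot: [[0.088, -0.996, 0.001], [-0.996, -0.088, 0.0], [-0.0, -0.001, -1.0]]
wrist_force: [-0.6, 0.8, 0.1]
gripper_width: 0.005
gripper_force: 0.0
```

```bash
python3 g.py 25 12.5 97
```

```text
t 8.45 tcp [0.5403 0.0629 0.1034] F [-0.55  0.78  0.05]
mm [-0.8 -0.5  6.5] rot [-0.0011  0.0003  0.0011]
bank x,y mm 12.02099388755618 24.213194094717135 grip 0.004705737356825236 tilt [ 1.03369828e-03  4.24507414e-04 -9.99999376e-01]
```

servo_tool(commands=[[[1,-0.8,0,2,0,0,0],[1,-0.8,0,4,0,0,0],[1,-0.8,0,5.4,0,0,0],[1,-0.8,0,5.9,0,0,0],[1,-0.8,0,6.2,0,0,0]]])

```text
time_s: 8.95
tcp_pos: [0.5401, 0.0631, 0.0968]
ee_rot: [[0.087, -0.996, 0.0], [-0.996, -0.087, -0.0], [0.0, 0.0, -1.0]]
wrist_force: [-0.9, -0.1, 2.7]
gripper_width: 0.002
gripper_force: 1.1
```

servo_tool(commands=[[[1,0,0,0.2,0,0,0],[1,0,0,0.3,0,0,0],[1,0,0,0.3,0,0,0],[1,0,0,0.3,0,0,0],[1,0,0,0.3,0,0,0]]])

```text
time_s: 9.45
tcp_pos: [0.5402, 0.0632, 0.0967]
ee_rot: [[0.087, -0.996, 0.0], [-0.996, -0.087, 0.0], [-0.0, -0.0, -1.0]]
wrist_force: [-1.1, 0.7, 3.4]
gripper_width: 0.006
gripper_force: 2.2
```

servo_tool(commands=[[[1,0,0,0.2,0,0,0],[1,0,0,0.4,0,0,0],[1,0,0,0.4,0,0,0],[1,0,0,0.4,0,0,0],[1,0,0,0.4,0,0,0]]])

```text
time_s: 9.95
tcp_pos: [0.5403, 0.0632, 0.0966]
ee_rot: [[0.087, -0.996, 0.001], [-0.996, -0.087, 0.0], [0.0, -0.001, -1.0]]
wrist_force: [-2.4, -0.3, 7.6]
gripper_width: 0.005
gripper_force: 3.0
```

servo_tool(commands=[[[1,0,0,0.15,0,0,0],[1,0,1,0.15,0,0,0],[1,0,2.5,0.15,0,0,0],[1,0,4,0.15,0,0,0],[1,0,5.5,0.15,0,0,0]]])

```text
time_s: 10.45
tcp_pos: [0.5369, 0.0631, 0.0971]
ee_rot: [[0.088, -0.996, 0.005], [-0.996, -0.088, 0.001], [-0.0, -0.005, -1.0]]
wrist_force: [3.1, -1.5, 7.0]
gripper_width: 0.004
gripper_force: 3.6
```

servo_tool(commands=[[[1,0,1.5,0.1,0,0,0],[1,0,3,0.1,0,0,0],[1,0,4.5,0.1,0,0,0],[1,0,6,0.1,0,0,0],[1,0,7.5,0.1,0,0,0]]])

```text
time_s: 10.95
tcp_pos: [0.5277, 0.0622, 0.0972]
ee_rot: [[0.088, -0.996, 0.002], [-0.996, -0.088, 0.0], [-0.0, -0.002, -1.0]]
wrist_force: [-0.7, 0.5, 11.8]
gripper_width: 0.003
gripper_force: 5.9
```

servo_tool(commands=[[[1,0,1.5,0,0,0,0],[1,0,3,0,0,0,0],[1,0,4.5,0,0,0,0],[1,0,6,0,0,0,0],[1,0,7,0,0,0,0]]])

```text
time_s: 11.45
tcp_pos: [0.5212, 0.0617, 0.0969]
ee_rot: [[0.087, -0.996, 0.003], [-0.996, -0.087, 0.001], [-0.0, -0.003, -1.0]]
wrist_force: [0.3, -0.2, 8.7]
gripper_width: 0.001
gripper_force: 4.2
```

servo_tool(commands=[[[1,0,1.5,0,0,0,0],[1,0,3,0,0,0,0],[1,0,4.5,0,0,0,0],[1,0,6,0,0,0,0],[1,0,6,0,0,0,0]]])

```text
time_s: 11.95
tcp_pos: [0.5141, 0.061, 0.096]
ee_rot: [[0.087, -0.996, 0.0], [-0.996, -0.087, 0.0], [-0.0, -0.0, -1.0]]
wrist_force: [-0.2, -0.2, 5.1]
gripper_width: 0.006
gripper_force: 2.9
```

servo_tool(commands=[[[1,0,0,-10,0,0,0],[1,-10,0,-35,0,0,0],[1,-25,0,-60,0,0,0],[1,-35,0,-80,0,0,0],[1,-40,0,-85,0,0,0]]])

```text
time_s: 12.45
tcp_pos: [0.511, 0.1017, 0.1826]
ee_rot: [[0.088, -0.996, 0.002], [-0.996, -0.088, 0.002], [-0.001, -0.003, -1.0]]
wrist_force: [0.1, 0.1, 1.2]
gripper_width: 0.007
gripper_force: 0.0
```

```bash
python3 g.py -25 -12.5 101 1
```

```text
t 12.45 tcp [0.511  0.1017 0.1826] F [0.15 0.12 1.22]
mm [90.5 -1.  81.5] rot [-0.0025  0.0013  0.0009]
bank x,y mm -13.785067294515327 65.39465608740791 grip 0.006662542337618002 tilt [ 0.00239107  0.00151531 -0.99999599]
L angle 0.405 peak 220.44444444444446 crown [0.5239 0.1124]
M angle -0.408 peak 223.55555555555554 crown [0.5282 0.0626]
R angle -0.814 peak 197.0 crown [0.5326 0.0128]
```

Middle wheel is at −0.41 (number 2). Next is the right wheel, from −0.8 to 0.

servo_tool(commands=[[[1,25,0,10,0,0,0],[1,55,0,30,0,0,0],[1,80,-1,55,0,0,0],[1,90,-1,70,0,0,0],[1,90.5,-1,77,0,0,0]]])

```text
time_s: 13.0
tcp_pos: [0.517, 0.0086, 0.1006]
ee_rot: [[0.084, -0.996, -0.007], [-0.996, -0.084, -0.002], [0.001, 0.007, -1.0]]
wrist_force: [-0.1, 0.7, 0.1]
gripper_width: 0.007
gripper_force: 0.0
```

servo_tool(commands=[[[1,0,0,1,0,0,0],[1,0,0,1,0,0,0],[1,0,0,1,0,0,0],[1,0,0,1,0,0,0],[1,0,0,1,0,0,0]]])

```text
time_s: 13.5
tcp_pos: [0.5198, 0.0111, 0.1034]
ee_rot: [[0.088, -0.996, 0.001], [-0.996, -0.088, 0.0], [-0.0, -0.001, -1.0]]
wrist_force: [0.1, -0.5, 0.1]
gripper_width: 0.008
gripper_force: 0.0
```

```bash
python3 g.py -25 -12.5 97
```

```text
t 13.5 tcp [0.5198 0.0111 0.1034] F [ 0.14 -0.52  0.08]
mm [-0.5 -0.4  6.4] rot [-0.0013  0.0003  0.0009]
bank x,y mm -12.89305241567135 -25.551174176942514 grip 0.008239640218317794 tilt [ 1.24397588e-03  4.52404490e-04 -9.99999124e-01]
```

servo_tool(commands=[[[1,-0.5,0,2,0,0,0],[1,-0.5,0,4,0,0,0],[1,-0.5,0,5.4,0,0,0],[1,-0.5,0,5.9,0,0,0],[1,-0.5,0,6.3,0,0,0]]])

```text
time_s: 14.0
tcp_pos: [0.5193, 0.0111, 0.0964]
ee_rot: [[0.087, -0.996, -0.0], [-0.996, -0.087, -0.0], [0.0, 0.0, -1.0]]
wrist_force: [-0.8, 0.6, 2.3]
gripper_width: 0.001
gripper_force: 1.1
```

servo_tool(commands=[[[1,0,0,0.2,0,0,0],[1,0,0,0.4,0,0,0],[1,0,0,0.4,0,0,0],[1,0,0,0.4,0,0,0],[1,0,0,0.4,0,0,0]]])

```text
time_s: 14.5
tcp_pos: [0.5194, 0.0111, 0.0963]
ee_rot: [[0.087, -0.996, 0.0], [-0.996, -0.087, -0.0], [0.0, -0.0, -1.0]]
wrist_force: [-2.4, -0.8, 4.3]
gripper_width: 0.004
gripper_force: 2.4
```

servo_tool(commands=[[[1,0,0,0.3,0,0,0],[1,0,-1,0.4,0,0,0],[1,0,-2.5,0.4,0,0,0],[1,0,-4,0.4,0,0,0],[1,0,-5.5,0.4,0,0,0]]])

```text
time_s: 15.0
tcp_pos: [0.5251, 0.0115, 0.0968]
ee_rot: [[0.088, -0.996, 0.0], [-0.996, -0.088, -0.0], [0.0, -0.0, -1.0]]
wrist_force: [-2.5, 0.3, 10.3]
gripper_width: 0.007
gripper_force: 5.2
```

servo_tool(commands=[[[1,0,-1.5,0,0,0,0],[1,0,-3,0,0,0,0],[1,0,-4.5,0,0,0,0],[1,0,-6,0,0,0,0],[1,0,-7,0,0,0,0]]])

```text
time_s: 15.5
tcp_pos: [0.5331, 0.0122, 0.0973]
ee_rot: [[0.088, -0.996, 0.003], [-0.996, -0.088, -0.0], [0.0, -0.002, -1.0]]
wrist_force: [-3.9, -0.5, 10.8]
gripper_width: 0.002
gripper_force: 5.6
```

servo_tool(commands=[[[1,0,-1.5,0,0,0,0],[1,0,-3,0,0,0,0],[1,0,-4.5,0,0,0,0],[1,0,-6,0,0,0,0],[1,0,-7,0,0,0,0]]])

```text
time_s: 16.0
tcp_pos: [0.5413, 0.0131, 0.0972]
ee_rot: [[0.088, -0.996, 0.005], [-0.996, -0.088, 0.0], [0.0, -0.006, -1.0]]
wrist_force: [0.3, -0.9, 5.4]
gripper_width: 0.003
gripper_force: 2.9
```

servo_tool(commands=[[[1,0,-1.5,0.1,0,0,0],[1,0,-3,0.2,0,0,0],[1,0,-4.5,0.2,0,0,0],[1,0,-6,0.2,0,0,0],[1,0,-6,0.2,0,0,0]]])

```text
time_s: 16.5
tcp_pos: [0.5456, 0.0134, 0.0963]
ee_rot: [[0.087, -0.996, 0.001], [-0.996, -0.087, -0.0], [0.0, -0.001, -1.0]]
wrist_force: [-1.0, 0.0, 7.2]
gripper_width: 0.006
gripper_force: 3.7
```

servo_tool(commands=[[[1,0,0,-10,0,0,0],[1,-10,0,-35,0,0,0],[1,-25,0,-60,0,0,0],[1,-35,0,-80,0,0,0],[1,-40,0,-85,0,0,0]]])

```text
time_s: 17.0
tcp_pos: [0.5423, 0.0543, 0.1826]
ee_rot: [[0.088, -0.996, 0.004], [-0.996, -0.088, 0.002], [-0.001, -0.004, -1.0]]
wrist_force: [1.2, 0.4, -0.0]
gripper_width: 0.004
gripper_force: 0.0
```

```bash
python3 g.py -90 0 85 1;python3 -c "
from h import *
c=r.capture('wrist');cv2.imwrite('pics/w4.png',c['pixels'][:,:,::-1])"
```

```text
t 17.0 tcp [0.5423 0.0543 0.1826] F [ 1.16  0.44 -0.04]
mm [105.6  13.8  97.4] rot [-0.0041  0.0012  0.0011]
bank x,y mm 13.299765706449689 15.501940615907245 grip 0.003922309470928614 tilt [ 0.00394269  0.00158696 -0.99999097]
L angle 0.109 peak 108.11111111111111 crown [0.5239 0.1124]
M angle -0.411 peak 218.33333333333334 crown [0.5282 0.0626]
R angle -0.0 peak 237.77777777777777 crown [0.5326 0.0128]
```

View pics/w4.png

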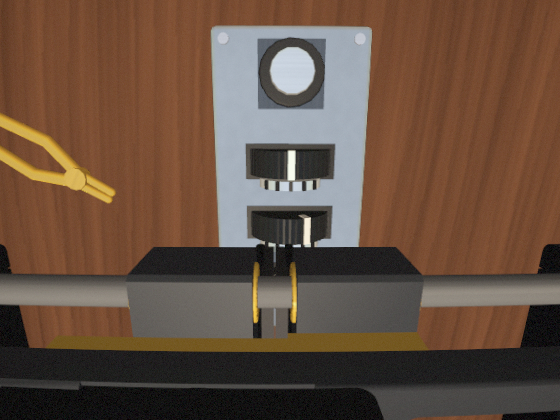

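The right bar is now at 291 on the centre line (number 3) and the middle wheel is unchanged. The button is at about (292,71).

```bash
cat > b.py <<'E'
from m import *
C=np.array([.5304,.0377]);a=np.radians(4.97);ex=np.array([np.cos(a),np.sin(a)]);ey=np.array([-ex[1],ex[0]])
c=r.capture('wrist')
for z in(.06,.07,.08,.09):
    d=ray(c,[[292,71]],z)[0,:2]-C;w=ray(c,[[269.5,71],[315,71]],z);print(z,d@ex,d@ey,'diam',np.linalg.norm(w[0]-w[1]))
E
python3 b.py
```

```text
0.06 -0.002082543910429417 -0.09067444439216435 diam 0.03375253754484072
0.07 -0.0016069191797245161 -0.08935625951861079 diam 0.03251008217506465
0.08 -0.0011312944490196163 -0.08803807464505722 diam 0.0312676268052887
0.09 -0.0006556697183147177 -0.08671988977150369 diam 0.03002517143551285
```

servo_tool(commands=[[[1,25,4,10,0,0,0],[1,55,8,30,0,0,0],[1,85,12,55,0,0,0],[1,103,14.5,70,0,0,0],[1,105,14.5,78,0,0,0]]])

```text
time_s: 17.65
tcp_pos: [0.5334, -0.0551, 0.0991]
ee_rot: [[0.083, -0.997, -0.007], [-0.997, -0.083, -0.001], [0.0, 0.007, -1.0]]
wrist_force: [-0.8, -0.4, -0.7]
gripper_width: 0.004
gripper_force: 0.0
```

servo_tool(commands=[[[1,0,0,1,0,0,0],[1,0,0,3,0,0,0],[1,0,0,5,0,0,0],[1,0,0,6,0,0,0],[1,0,0,6,0,0,0]]])

```text
time_s: 18.15
tcp_pos: [0.5363, -0.0521, 0.0968]
ee_rot: [[0.088, -0.996, 0.001], [-0.996, -0.088, 0.0], [-0.0, -0.001, -1.0]]
wrist_force: [0.4, -0.2, -0.5]
gripper_width: 0.01
gripper_force: 0.0
```

```bash
python3 g.py -89.5 -1 85
```

```text
t 18.15 tcp [ 0.5363 -0.0521  0.0968] F [ 0.44 -0.19 -0.49]
mm [-0.4 -0.9 11.8] rot [-0.0008  0.0001  0.0012]
bank x,y mm -1.9275865937168324 -89.93616467857782 grip 0.009629143854999153 tilt [ 7.45812084e-04  1.75762804e-04 -9.99999706e-01]
```

servo_tool(commands=[[[1,0,-0.7,1,0,0,0],[1,0,-0.7,2,0,0,0],[1,0,-0.7,3,0,0,0],[1,0,-0.7,4,0,0,0],[1,0,-0.7,4,0,0,0]]])

```text
time_s: 18.65
tcp_pos: [0.5368, -0.0525, 0.0926]
ee_rot: [[0.087, -0.996, 0.0], [-0.996, -0.087, 0.0], [-0.0, -0.0, -1.0]]
wrist_force: [-0.8, 1.2, 1.9]
gripper_width: 0.001
gripper_force: 1.1
```

servo_tool(commands=[[[1,0,0,1,0,0,0],[1,0,0,2,0,0,0],[1,0,0,3,0,0,0],[1,0,0,4,0,0,0],[1,0,0,4,0,0,0]]])

```text
time_s: 19.15
tcp_pos: [0.5368, -0.0526, 0.0886]
ee_rot: [[0.087, -0.996, 0.0], [-0.996, -0.087, -0.0], [0.0, -0.0, -1.0]]
wrist_force: [-1.2, 2.0, 5.2]
gripper_width: 0.003
gripper_force: 2.5
```

servo_tool(commands=[[[1,0,0,0.3,0,0,0],[1,0,0,0.6,0,0,0],[1,0,0,0.9,0,0,0],[1,0,0,1,0,0,0],[1,0,0,1,0,0,0]]])

```text
time_s: 19.65
tcp_pos: [0.5369, -0.0525, 0.0877]
ee_rot: [[0.087, -0.996, 0.0], [-0.996, -0.087, 0.0], [0.0, -0.0, -1.0]]
wrist_force: [-1.9, 1.3, 6.2]
gripper_width: 0.01
gripper_force: 2.8
```

servo_tool(commands=[[[1,0,0,0.2,0,0,0],[1,0,0,0.4,0,0,0],[1,0,0,0.6,0,0,0],[1,0,0,0.6,0,0,0],[1,0,0,0.6,0,0,0]]])

```text
time_s: 20.15
tcp_pos: [0.5368, -0.0525, 0.0874]
ee_rot: [[0.087, -0.996, 0.0], [-0.996, -0.087, -0.0], [0.0, -0.0, -1.0]]
wrist_force: [-2.4, 1.9, 7.5]
gripper_width: 0.008
gripper_force: 3.5
```

servo_tool(commands=[[[1,0,0,0.2,0,0,0],[1,0,0,0.4,0,0,0],[1,0,0,0.5,0,0,0],[1,0,0,0.5,0,0,0],[1,0,0,0.5,0,0,0]]])

```text
time_s: 20.65
tcp_pos: [0.5369, -0.0525, 0.0874]
ee_rot: [[0.087, -0.996, 0.0], [-0.996, -0.087, -0.0], [0.0, -0.0, -1.0]]
wrist_force: [-3.6, 1.9, 9.2]
gripper_width: 0.003
gripper_force: 4.8
```

servo_tool(commands=[[[1,0,0,0.2,0,0,0],[1,0,0,0.4,0,0,0],[1,0,0,0.4,0,0,0],[1,0,0,0.4,0,0,0],[1,0,0,0.4,0,0,0]]])

```text
time_s: 21.15
tcp_pos: [0.5369, -0.0525, 0.0874]
ee_rot: [[0.087, -0.996, 0.001], [-0.996, -0.087, -0.0], [0.0, -0.001, -1.0]]
wrist_force: [-4.8, 1.9, 11.6]
gripper_width: 0.006
gripper_force: 5.8
```

servo_tool(commands=[[[1,0,0,-4,0,0,0],[1,0,0,-10,0,0,0],[1,-20,0,-40,0,0,0],[1,-60,0,-80,0,0,0],[1,-100,0,-120,0,0,0]]])

```text
time_s: 21.65
tcp_pos: [0.5283, 0.0381, 0.1971]
ee_rot: [[0.085, -0.996, -0.002], [-0.996, -0.085, -0.001], [0.001, 0.002, -1.0]]
wrist_force: [1.5, -0.3, -0.2]
gripper_width: 0.004
gripper_force: 0.0
```

servo_tool(commands=[[[1,-30,0,-10,0,0,0],[1,-70,0,-20,0,0,0],[1,-100,0,-30,0,0,0],[1,-110,0,-35,0,0,0],[1,-110,0,-35,0,0,0]]])

```text
time_s: 22.15
tcp_pos: [0.5194, 0.1484, 0.2318]
ee_rot: [[0.089, -0.996, 0.001], [-0.996, -0.089, 0.0], [-0.0, -0.001, -1.0]]
wrist_force: [0.1, 0.7, -0.1]
gripper_width: 0.004
gripper_force: 0.0
```

```bash
python3 g.py -90 0 85 1;python3 -c "
from h import *
c=r.capture('wrist');cv2.imwrite('pics/w5.png',c['pixels'][:,:,::-1])"
```

```text
t 22.15 tcp [0.5194 0.1484 0.2318] F [ 0.1   0.7  -0.15]
mm [201.3  -0.8 146.8] rot [-0.0007  0.0003  0.0022]
bank x,y mm -1.3339417291268763 111.23884127088222 grip 0.004034361482590259 tilt [ 6.38470843e-04  3.56820989e-04 -9.99999733e-01]
L angle 0.408 peak 220.55555555555554 crown [0.5239 0.1124]
M angle -0.408 peak 224.55555555555554 crown [0.5282 0.0626]
R angle -0.001 peak 232.77777777777777 crown [0.5326 0.0128]
```

View pics/w5.png

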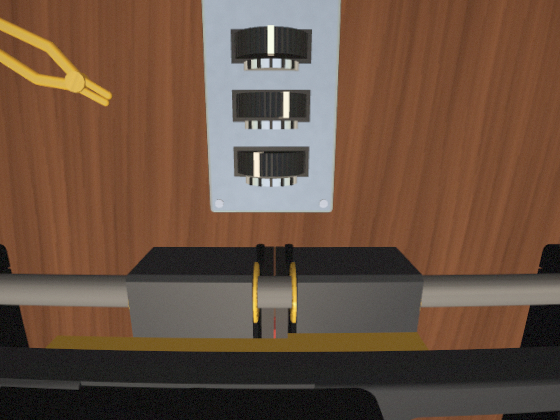

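The wheels read 4-2-3, with bars at cols 257, 286 and 270. The button bottomed at TCP z = 0.0874 and the finger is now clear of it.

```bash
python3 -c "
from station import r
print(r.finish_job())"
```

```text
the job is handed in; nothing more can be done
None
```

I set the wheels to 4-2-3, pressed the button down to its stop and let it go, then handed the job in at about 22 s; readings on the box peaked near 12 N, and I did not check the button's return by camera.

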